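# Box the last bottle, then hold its cap bore-up for the liner

## Robot

A 7-joint arm with a two-finger parallel gripper is mounted at the origin on the work surface. World frame = base frame: x ahead of the robot, y to its left, z up, the work surface at z = 0. Lengths are in m, angles in rad, forces in N, time in s.
With the tool pointing down it reaches from about 0.425 to 0.925 m from the base axis. Payload 6.8 kg.
Tool frame: the origin (TCP) lies on the centre line of the jaws, within the pads' length; the fingertips stand 14 mm ahead of it and the grasp point (between the pads) lies 5 mm behind it; z points along the fingers, y is the direction in which the jaws open and shut (so a half turn about z gives the same grasp; the last joint's range is limited). The gripper opens to 85 mm and grips with 20 to 120 N. Pads are 22 mm wide; open, the fingers measure 114 mm over their backs; the gripper's body (76 mm by 85 mm) begins 54 mm behind the grasp point. The pads swing forward as they close: fully open they stand 13 mm farther back than shut.
Start: joints at [-1.222, 0.477, 0.022, 1.555, -0.011, 1.109, -0.083], TCP at [0.298, 0.606, 0.245] pointing down, gripper open.
Joint ranges: [-2.96, 2.96], [-0.34, 2.1], [-1.41, 1.46], [0.24, 2.44], [-1.37, 4.51], [0.17, 1.92], [-2.96, 2.96]. Speed limits (rad/s): [2.39, 2.39, 3.14, 3.14, 3.14, 3.14, 3.14].

## Interface

Orientations are given as a unit quaternion [w, x, y, z].
In Python, from cell import manip gives the robot as it stands. Calls block until the motion is done:
- manip.move_pose(position, orientation): joint-space move of the TCP to a pose.
- manip.line_to(position, speed=0.15, attitude=None, force_limit=None): straight line of the TCP; attitude=None keeps the orientation; speed is the mean speed in m/s. With force_limit (N) it stops when the force on the tool has changed by that much, and returns True; else False.
- manip.move_joints(angles): joint-space move.
- manip.command_gripper(opening, grip_force=None): finger opening in m; grip_force is the grip in N (None keeps the last); returns when the fingers have stopped.
- manip.dwell(seconds).
- manip.ik(position, orientation): joint angles nearest the present ones, or None.
- manip.grab_frame(name): name is "scene" or "side" or "wrist"; returns a dict with "img" (480x640x3 uint8, blue, green, red), "fx", "fy", "cx", "cy" (pixels), "k1" (the pictures are not rectified: a ray, as slopes to the right and down, at radius r is drawn at 1 + k1 r^2 times it, then the intrinsics apply), "R" (3x3) and "t" (3): a world point X has camera coordinates R X + t; the wrist camera has in their place "T_tool_cam" (4x4, takes a point from camera to tool coordinates, whose origin is the TCP and whose axes are the flange's). Camera axes: x right, y down, z forward; pixel columns grow to the right and rows downward; lengths in m; the calibration is good to about 2 mm. A picture is of the moment at which its call begins: read the wrist's pose just before it. There is no depth.
A pose or a line that the arm cannot do raises manip.IKError and nothing moves.
- manip.job_done(): hands the job in, once; it reports no verdict.
Readings, each from a call of its own:
- manip.current_time(): time.
- manip.current_joint_positions(): joint angles.
- manip.current_dq(): joint speeds.
- manip.current_tau(): joint torques, N m.
- manip.current_ee_pos(): TCP position.
- manip.current_ee_rot(): TCP orientation.
- manip.current_contact_force(): force on the tool from outside, world axes, zero at the start.
- manip.current_torque(): the same for the moment, N m.
- manip.current_finger_gap(): finger opening in m.
Only numpy, scipy, OpenCV 4.12 (cv2) and the standard library are available. Lean on these libraries where they do the work, as an engineer would, in place of code of your own. Each camera call takes 0.05 s, during which the arm holds its last target.

## Task

Five of the six bottles in the wooden crate are closed: gently stand the last, still open bottle in the free cell, keeping it upright all the way, and let go of it. Then pick up its eight-sided wooden cap, which lies on its side, find the end with the blind bore and turn the cap so that the bore faces straight up, and finish while holding it still in the gripper like that, at least 20 cm above the table and touching nothing else, so that a colleague can drop the foil liner in. Leave the closed bottles and the other things on the table where they are.

Things in the scene. Friction and masses are not known exactly. Their poses are not given: they have to be found in the camera images.
- bottle: the open glass bottle, standing on the table: round body 60 mm across up to 66 mm high, shoulder from there to 82 mm, then a bare neck 28 mm across from 82 to the top at 112 mm; 0.22 to 0.37 kg. Origin: centre of its underside, z up through the neck
- cap: the loose wooden cap (beech, 55 to 100 g): an eight-sided prism 54 mm across its flats and 50 mm long, lying on one flat with its axis level and pointing in any direction. One end is solid, the other has a round blind bore 32 mm across and 34 mm deep. Origin: middle of the prism (27 mm above the table at the start); its z axis runs along the prism and points out through the bore's mouth; its x and y axes are normal to flats (at the start x points down, y is level)
- cap_mouth (a point): centre of the mouth of the cap's blind bore, 25 mm from the cap's middle along the cap's z axis
- crate: the plywood crate with 2 x 3 cells, fixed to the table: 158 mm along its x, 234 mm along its y, outer walls 6 mm thick and 68 mm high, dividers 5 mm thick and 53 mm high, floor 8 mm thick, cells 76 mm from centre to centre. Origin: centre of its underside, turned by up to 0.25 rad about the vertical
- free_cell: the free cell of the crate, marked by a round of paper on its floor. Origin: centre of the cell at the height of the crate's inner floor (8 mm above the table), z up; which of the six cells it is varies. The cell is 70 mm wide, 5 mm more than the bottle on each side
- full1: closed bottle 1 of 5 standing in the crate: as the open bottle, with an eight-sided cap 54 mm across its flats on its neck from 82 mm to 132 mm above its underside. Origin: centre of its underside
- full2: closed bottle 2 of 5 standing in the crate: as the open bottle, with an eight-sided cap 54 mm across its flats on its neck from 82 mm to 132 mm above its underside. Origin: centre of its underside
- full3: closed bottle 3 of 5 standing in the crate: as the open bottle, with an eight-sided cap 54 mm across its flats on its neck from 82 mm to 132 mm above its underside. Origin: centre of its underside
- full4: closed bottle 4 of 5 standing in the crate: as the open bottle, with an eight-sided cap 54 mm across its flats on its neck from 82 mm to 132 mm above its underside. Origin: centre of its underside
- full5: closed bottle 5 of 5 standing in the crate: as the open bottle, with an eight-sided cap 54 mm across its flats on its neck from 82 mm to 132 mm above its underside. Origin: centre of its underside
- cup: bystander: clear plastic cup, 71 mm across, 90 mm high, on the table; origin at its underside
- glass_jar: bystander: glass tumbler, 68 mm across, 105 mm high; origin at its underside
- tamper: bystander: solid turned wooden tamper, 40 mm across, 118 mm high; origin at its underside
- palette_knife: bystander: palette knife lying flat, 13 mm high, about 285 mm long along its x (blade to +x, reaching 172 mm from the origin; handle reaching 113 mm the other way)
- liner_bowl: bystander: low steel bowl with foil liners, 120 mm across, 38 mm high; origin at its underside

How it is judged:
By the outcome, as a careful person would: the job done as asked, in the order asked, and still so for the second after the job is handed in, while the arm keeps its last pose, push and grip.
It also fails if it takes over 51 s, if anything falls off the work surface, if the arm or the gripper's body presses on something with over 40 N, if the wrist force passes 120 N, or if a joint passes its speed limit or range.

## Working session

There is one attempt and no reset: what is moved stays moved. The work goes in short steps, each a Python script; the robot and the scene stay as the last script left them, time stands still between calls to the robot, and variables do not carry over. Pictures are saved under pics/ and viewed, and the job is handed in when it is done.

```bash
ls; mkdir -p pics; python3 - <<'E'
from cell import manip
import cv2,json,numpy as np
print(manip.current_time(), manip.current_ee_pos(), manip.current_ee_rot(), manip.current_finger_gap())
for n in ["scene","side","wrist"]:
    f=manip.grab_frame(n); cv2.imwrite(f"pics/{n}0.png",f["img"])
    print(n,{k:np.round(np.array(v),4).tolist() for k,v in f.items() if k!="img"})
E
```

```text
pics
0.0 [0.29751519 0.60527087 0.24435277] [-1.40872516e-04  2.26433320e-01  9.74026248e-01 -8.94858920e-04] 0.0852736510499799
scene {'fx': 530.2459, 'fy': 530.2459, 'cx': 316.6166, 'cy': 234.7149, 'k1': -0.1581, 'R': [[-0.5754, 0.8178, -0.0132], [0.6816, 0.4705, -0.5604], [-0.4521, -0.3315, -0.8281]], 't': [0.3255, -0.3374, 1.5042]}
side {'fx': 476.5446, 'fy': 476.5446, 'cx': 324.1312, 'cy': 240.5608, 'k1': -0.0002, 'R': [[0.982, -0.1891, 0.0012], [-0.1305, -0.682, -0.7196], [0.1369, 0.7064, -0.6944]], 't': [-0.5597, 0.1091, 1.0813]}
wrist {'fx': 354.7424, 'fy': 354.7424, 'cx': 321.533, 'cy': 245.7065, 'k1': -0.071, 'T_tool_cam': [[0.0013, -0.9474, -0.3199, 0.0823], [1.0, 0.0012, 0.0004, 0.0004], [-0.0, -0.3199, 0.9474, -0.1284], [0.0, 0.0, 0.0, 1.0]]}
```

View pics/scene0.png

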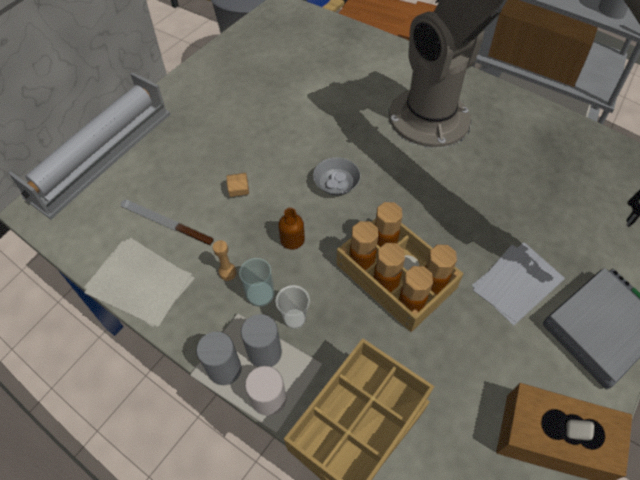

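View pics/side0.png

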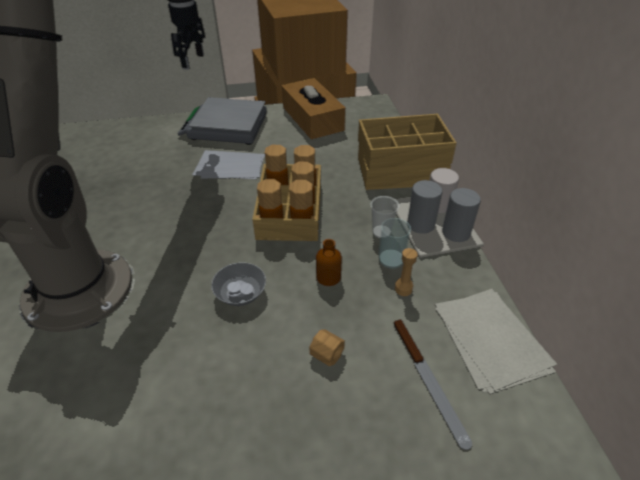

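View pics/wrist0.png

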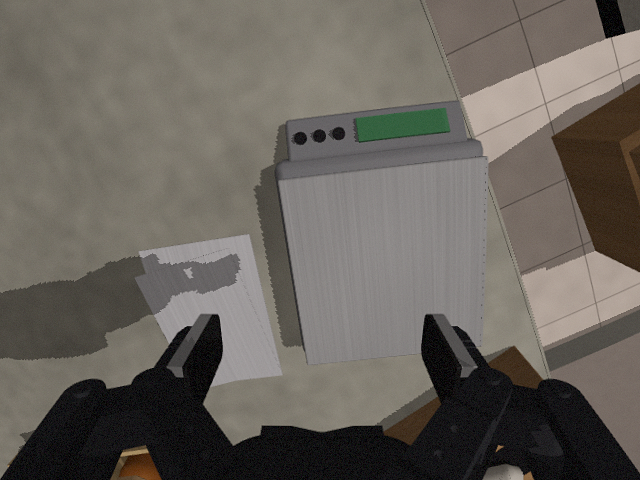

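The scene view shows the open bottle at about (291,230), the cap at (237,185) and the crate at (400,268). The crate's free cell, with the white paper, is the middle cell at about (411,260). The side view shows the bottle at (329,265), the cap at (327,347) and the crate at (290,200). I'll zoom in next.

```bash
cat > h.py <<'E'
import numpy as np, cv2
from scipy.spatial.transform import Rotation as Rn
from scipy.optimize import least_squares
C={"scene":dict(f=530.2459,cx=316.6166,cy=234.7149,k1=-0.1581,R=[[-0.5754,0.8178,-0.0132],[0.6816,0.4705,-0.5604],[-0.4521,-0.3315,-0.8281]],t=[0.3255,-0.3374,1.5042]),
"side":dict(f=476.5446,cx=324.1312,cy=240.5608,k1=-0.0002,R=[[0.982,-0.1891,0.0012],[-0.1305,-0.682,-0.7196],[0.1369,0.7064,-0.6944]],t=[-0.5597,0.1091,1.0813])}
def proj_c(Xc,f,cx,cy,k1):
    s=Xc[...,:2]/Xc[...,2:]; r2=(s**2).sum(-1,keepdims=True)
    return s*(1+k1*r2)*f+[cx,cy]
def proj(n,X):
    c=C[n]; return proj_c(np.asarray(X)@np.array(c['R']).T+c['t'],c['f'],c['cx'],c['cy'],c['k1'])
def und(uv,f,cx,cy,k1):
    d=(np.asarray(uv,float)-[cx,cy])/f; s=d.copy()
    for _ in range(30): s=d/(1+k1*(s**2).sum(-1,keepdims=True))
    return s
def ray_z(n,uv,z):
    c=C[n]; s=und(uv,c['f'],c['cx'],c['cy'],c['k1']); R=np.array(c['R'])
    d=np.r_[s,1]@R; o=-R.T@np.array(c['t']); return o+d*(z-o[2])/d[2]
# wrist: pose (p, q wxyz)
def rot(q): return Rn.from_quat([q[1],q[2],q[3],q[0]]).as_matrix()
def quat(R): q=Rn.from_matrix(R).as_quat(); return [q[3],q[0],q[1],q[2]]
W=dict(f=354.7424,cx=321.533,cy=245.7065,k1=-0.071)
def wproj(X,p,q,T):
    R=rot(q)@T[:3,:3]; o=rot(q)@T[:3,3]+p
    return proj_c((np.asarray(X)-o)@R,**W)
def wray_z(uv,p,q,T,z):
    R=rot(q)@T[:3,:3]; o=rot(q)@T[:3,3]+p
    d=R@np.r_[und(uv,**W),1]; return o+d*(z-o[2])/d[2]
E
python3 - <<'E'
import cv2
from h import *
a=cv2.imread('pics/scene0.png'); b=cv2.imread('pics/side0.png')
def crop(im,x,y,w,h,s,n): cv2.imwrite(n,cv2.resize(im[y:y+h,x:x+w],None,fx=s,fy=s,interpolation=cv2.INTER_CUBIC))
crop(a,325,195,150,140,5,'pics/z_crate.png'); crop(a,220,160,100,100,6,'pics/z_bot.png'); crop(b,285,225,90,150,4,'pics/z_side.png'); crop(b,240,140,100,110,5,'pics/z_sidecrate.png')
for n,u,v,z in [("scene",291,230,.04),("scene",237,185,.03),("side",329,265,.04),("side",327,347,.03),("scene",411,260,.01)]: print(n,ray_z(n,(u,v),z))
E
```

```text
scene [ 0.56316426 -0.07450828  0.04      ]
scene [ 0.52477608 -0.27432155  0.03      ]
side [ 0.56733854 -0.07199259  0.04      ]
side [ 0.52217422 -0.27795199  0.03      ]
scene [0.4569989  0.19191888 0.01      ]
```

View pics/z_crate.png

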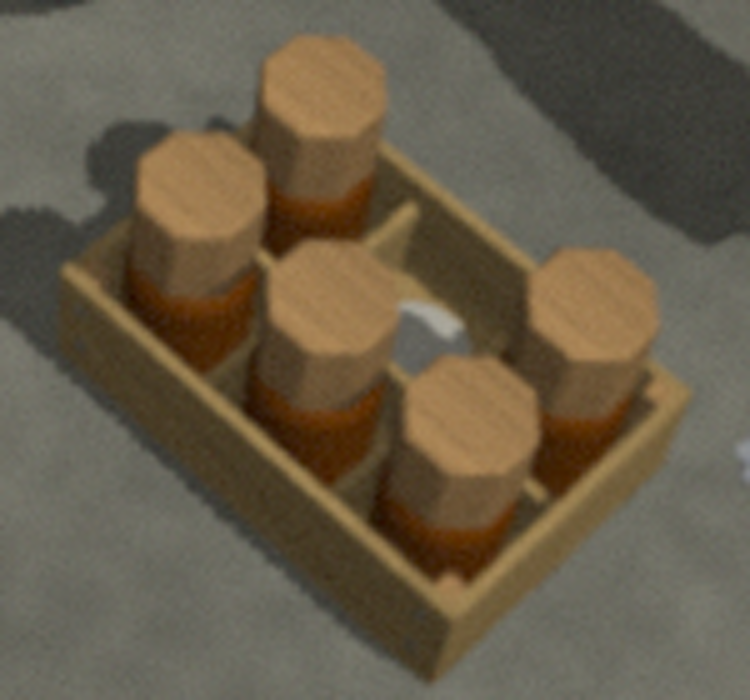

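View pics/z_bot.png

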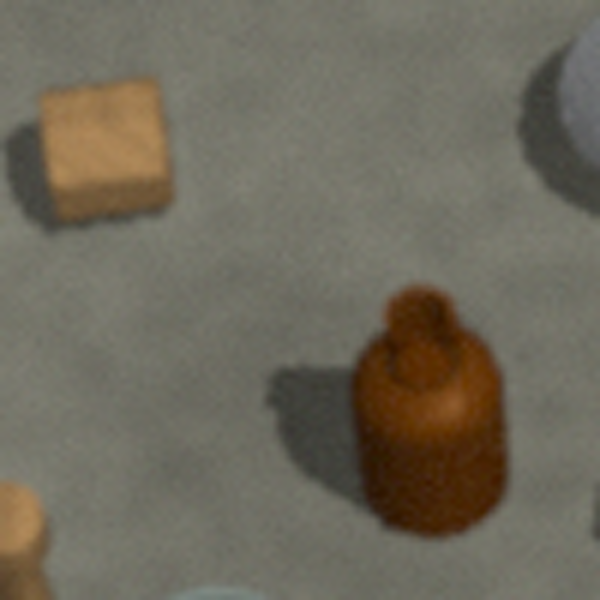

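View pics/z_side.png

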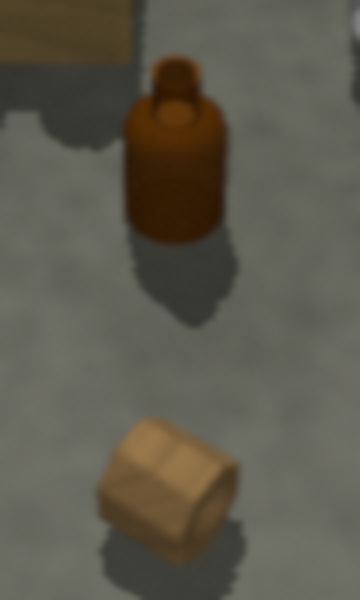

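View pics/z_sidecrate.png

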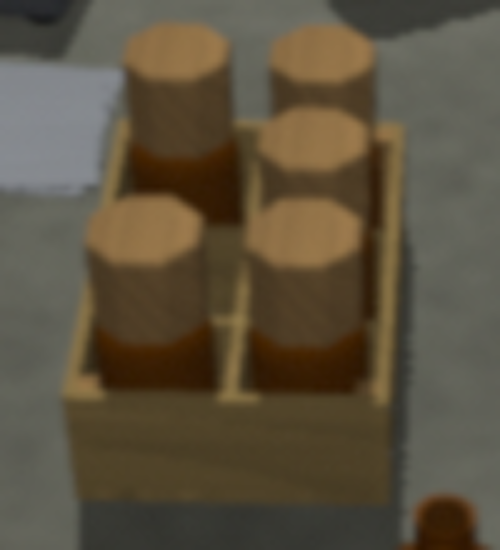

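```bash
python3 - <<'E'
from h import *
def cr(p,l): # crate corners
    x,y,a=p; c,s=np.cos(a),np.sin(a); l=np.array(l); return np.c_[x+c*l[:,0]-s*l[:,1], y+s*l[:,0]+c*l[:,1], l[:,2]]
top=[ray_z("scene",u,.068) for u in [(338,248),(416,317.5),(463,273.4)]]
tops=[ray_z("side",u,.068) for u in [(253,219.6),(318,220),(320.8,164.8),(264,164.4)]]
print(np.round(top,4)); print(np.round(tops,4))
# order: corners (+x -y),( +x +y),(-x +y),(-x -y)
L=lambda sx,sy:[sx*.079,sy*.117,.068]
obs=[("scene",(338,248),L(1,-1)),("scene",(416,317.5),L(1,1)),("scene",(463,273.4),L(-1,1)),
("side",(253,219.6),L(-1,-1)),("side",(318,220),L(1,-1)),("side",(320.8,164.8),L(1,1)),("side",(264,164.4),L(-1,1))]
def f(p): return np.concatenate([proj(n,cr(p,[l])[0])-u for n,u,l in obs])
for sel in (obs,obs[:3],obs[3:]):
    o=obs; obs=sel; r=least_squares(f,[.46,.2,0]); obs=o
    print(r.x, np.abs(r.fun).max()); 
r=least_squares(f,[.46,.2,0]).x
print('cells',[ (i,j,np.round(cr(r,[[i*.038,j*.076,.008]])[0],4)) for i in(-1,1) for j in(-1,0,1)])
for i in(-1,1):
  for j in(-1,0,1): print(i,j,proj("scene",cr(r,[[i*.038,j*.076,.14]])[0]),proj("side",cr(r,[[i*.038,j*.076,.14]])[0]))
# bottle: rim top centre, body
print('bottle scene rim',ray_z("scene",(220+420/6,160+305/6),.112),'side',ray_z("side",(285+177/4,225+70/4),.112))
E
```

```text
[[0.5574 0.0534 0.068 ]
 [0.6073 0.2804 0.068 ]
 [0.4575 0.314  0.068 ]]
[[0.4113 0.0837 0.068 ]
 [0.565  0.0528 0.068 ]
 [0.6139 0.277  0.068 ]
 [0.4603 0.3083 0.068 ]]
[ 0.50992993  0.18271552 -0.2112622 ] 1.9257525858503186
[ 0.50624345  0.18358185 -0.22172266] 0.996455208934492
[ 0.51262668  0.18107924 -0.21152254] 0.766424566221616
cells [(-1, -1, array([0.4568, 0.1164, 0.008 ])), (-1, 0, array([0.4728, 0.1907, 0.008 ])), (-1, 1, array([0.4887, 0.265 , 0.008 ])), (1, -1, array([0.5311, 0.1004, 0.008 ])), (1, 0, array([0.5471, 0.1747, 0.008 ])), (1, 1, array([0.563 , 0.2491, 0.008 ]))]
-1 -1 [388.72240483 211.72660178] [268.01694119 185.41544878]
-1 0 [415.10369362 232.86627119] [271.25271973 166.71943027]
-1 1 [442.72739359 255.11842371] [274.20275007 149.67464718]
1 -1 [364.19728358 231.59415555] [300.07179643 185.85726299]
1 0 [390.67707105 253.87116102] [301.82829479 167.1236321 ]
1 1 [418.49004771 277.33467612] [303.42953819 150.04601548]
bottle scene rim [ 0.56040497 -0.07458934  0.112     ] side [ 0.56711543 -0.0728234   0.112     ]
```

```bash
cat >> h.py <<'E'
def down(phi):
    c,s=np.cos(phi),np.sin(phi); return quat(np.array([[c,s,0],[s,-c,0],[0,0,-1.]]))
E
python3 - <<'E'
from h import *
from cell import manip
for name,p in [("bottle",(.564,-.074,.099)),("bottle look",(.564,-.074,.3)),("cell",(.473,.191,.107)),("cell hi",(.473,.191,.26)),("cap",(.524,-.276,.018))]:
    for k in range(8):
        phi=-.21+np.pi/4*(k-3); q=manip.ik(p,down(phi))
        print(name,round(phi,2),None if q is None else np.round(q,2))
E
```

```text
bottle -2.57 [-0.11  0.49  0.17  1.94 -0.12  0.72  2.28]
bottle -1.78 [ 0.03  0.49 -0.01  1.93  0.    0.72  2.95]
bottle -1.0 [-0.79  0.94  1.26  1.98 -1.05  1.09 -1.6 ]
bottle -0.21 [-0.52  0.6   0.73  1.97 -0.56  0.79 -1.24]
bottle 0.58 [-0.45  0.57  0.63  1.96 -0.47  0.76 -0.54]
bottle 1.36 [-0.39  0.54  0.54  1.96 -0.4   0.74  0.18]
bottle 2.15 [-0.31  0.52  0.43  1.96 -0.32  0.73  0.89]
bottle 2.93 [-0.23  0.5   0.33  1.95 -0.24  0.72  1.6 ]
bottle look -2.57 [-0.32  0.26  0.42  1.77 -0.12  1.13  2.28]
bottle look -1.78 [ 0.89  0.5  -1.18  1.7   0.48  1.28  2.54]
bottle look -1.0 [-0.88  0.53  1.29  1.8  -0.54  1.23 -2.  ]
bottle look -0.21 [-0.74  0.37  1.    1.79 -0.34  1.16 -1.42]
bottle look 0.58 [-0.6   0.31  0.79  1.79 -0.24  1.14 -0.73]
bottle look 1.36 [-0.54  0.3   0.71  1.78 -0.21  1.14  0.02]
bottle look 2.15 [-0.49  0.28  0.63  1.78 -0.18  1.14  0.78]
bottle look 2.93 [-0.44  0.28  0.57  1.78 -0.16  1.13  1.54]
cell -2.57 [-0.46  0.4  -0.05  2.06  0.03  0.68  1.61]
cell -1.78 [-0.33  0.4  -0.21  2.05  0.13  0.7   2.31]
cell -1.0 [-1.37  0.83  1.27  2.11 -0.99  1.01 -
[... 462 characters left out ...]
1 [-1.11  0.22  0.71  1.96 -0.17  1.02 -2.11]
cell hi 0.58 [-1.    0.2   0.57  1.96 -0.13  1.02 -1.36]
cell hi 1.36 [-0.91  0.19  0.46  1.95 -0.1   1.02 -0.61]
cell hi 2.15 [-0.78  0.19  0.32  1.94 -0.07  1.02  0.14]
cell hi 2.93 [-0.66  0.19  0.17  1.94 -0.04  1.02  0.89]
cap -2.57 [ 0.22  0.65  0.21  1.92 -0.23  0.6   2.72]
cap -1.78 [-0.4   1.17  1.25  1.95 -1.29  1.15 -1.92]
cap -1.0 [-0.32  0.98  1.05  1.95 -1.11  0.94 -1.25]
cap -0.21 [-0.    0.71  0.52  1.93 -0.56  0.65 -0.91]
cap 0.58 [-0.06  0.74  0.6   1.94 -0.65  0.67 -0.04]
cap 1.36 [-0.09  0.75  0.65  1.94 -0.71  0.69  0.79]
cap 2.15 [-0.01  0.71  0.53  1.93 -0.58  0.65  1.46]
cap 2.93 [ 0.15  0.66  0.3   1.92 -0.33  0.6   2.03]
```

```bash
cat > wl.py <<'E'
from h import *
import pickle
from cell import manip
def look(name):
    p,q=manip.current_ee_pos(),manip.current_ee_rot(); f=manip.grab_frame("wrist")
    cv2.imwrite(f"pics/{name}.png",f["img"]); pickle.dump((np.array(p),np.array(q),np.array(f["T_tool_cam"])),open(name+".pkl","wb"))
    return p,q,np.array(f["T_tool_cam"])
def load(name): return pickle.load(open(name+".pkl","rb"))
E
python3 - <<'E'
from wl import *
o=np.array([.045,-.069])
q=down(2.146)
for n,xy,h in [("crate1",(.473,.191),.33),("bottle1",(.564,-.074),.30),("cap1",(.524,-.276),.26)]:
    xy=np.array(xy)+o
    manip.move_pose([*xy,h],q); manip.dwell(.15)
    p,qq,T=look(n); print(n,manip.current_time(),np.round(p,4),np.round(qq,4))
E
```

```text
crate1 2.2917 [0.5179 0.1231 0.3297] [-1.000e-04  4.767e-01  8.791e-01 -2.000e-04]
bottle1 3.5833 [ 0.6094 -0.1408  0.3001] [-1.000e-04  4.761e-01  8.794e-01  5.000e-04]
cap1 4.6333 [ 0.5708 -0.3423  0.2602] [2.000e-04 4.757e-01 8.796e-01 7.000e-04]
```

View pics/crate1.png

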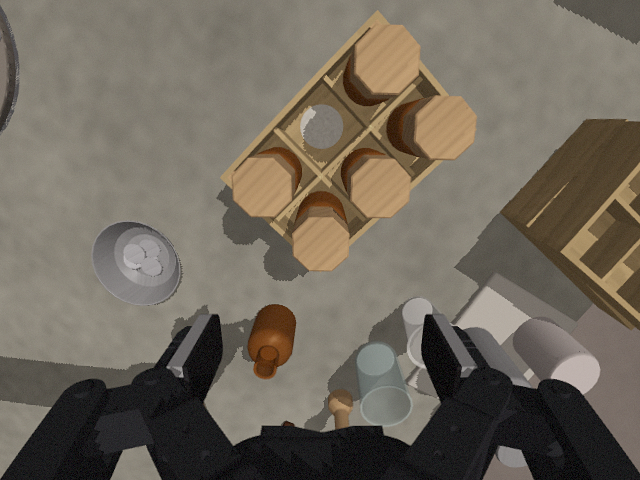

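View pics/bottle1.png

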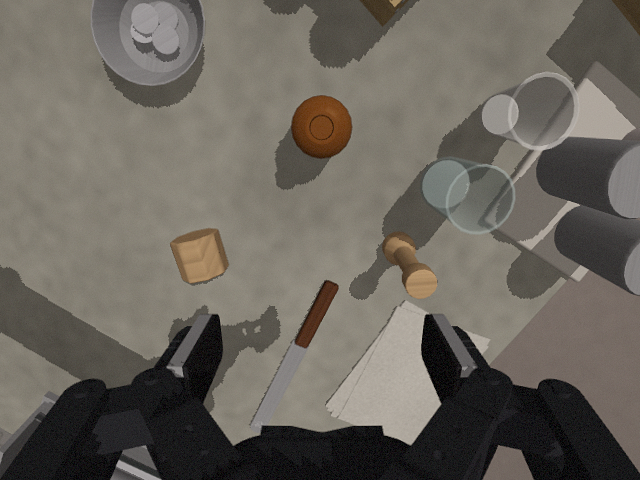

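View pics/cap1.png

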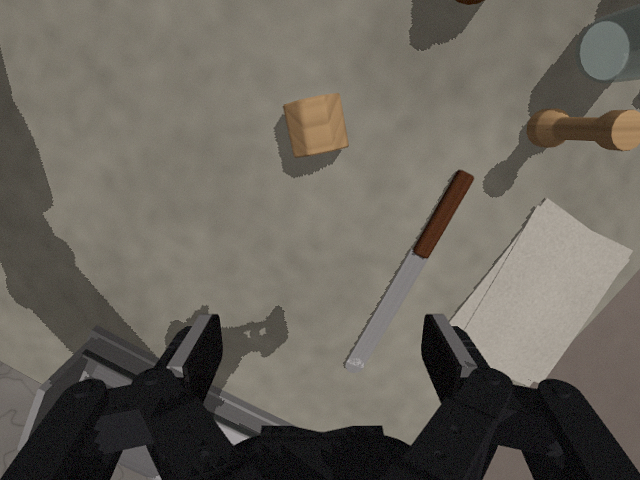

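Crate view: the paper disc is centred at about (321,126). Bottle view: the neck rim is at about (321,127). Cap view: the cap is at about (316,125). I'll zoom in on all three.

```bash
python3 - <<'E'
import cv2
def crop(n,x,y,w,h,s,o): cv2.imwrite(o,cv2.resize(cv2.imread(n)[y:y+h,x:x+w],None,fx=s,fy=s,interpolation=cv2.INTER_CUBIC))
crop('pics/cap1.png',270,80,90,100,6,'pics/zc.png'); crop('pics/crate1.png',210,5,200,190,4,'pics/zcr.png'); crop('pics/bottle1.png',280,85,80,80,7,'pics/zb.png')
E
```

```text
(no output)
```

View pics/zc.png

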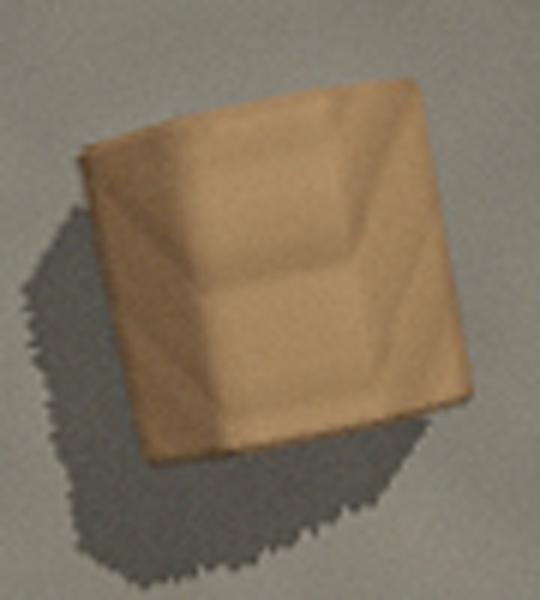

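View pics/zcr.png

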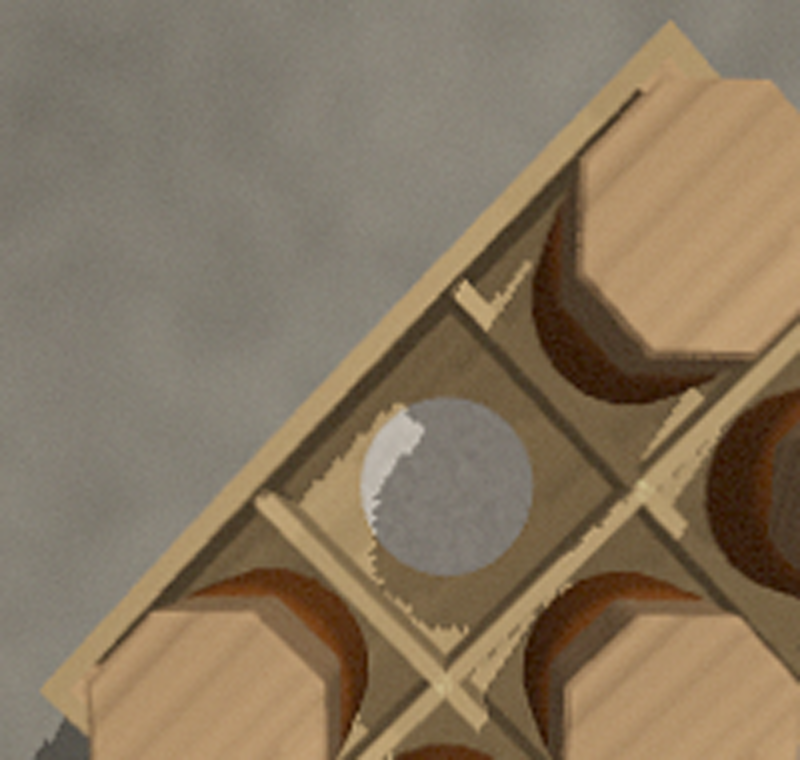

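View pics/zb.png

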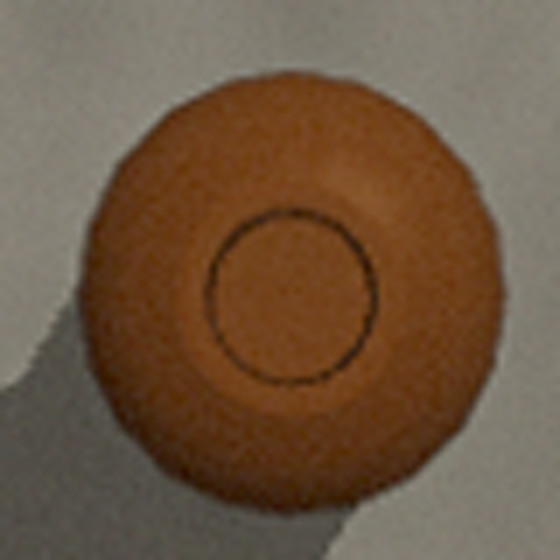

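```bash
python3 - <<'E'
from wl import *
w=load("crate1"); print("paper",wray_z((321.3,126.75),*w,.008))
# divider crossings & wall pts: divider tops z=.053
A=[wray_z((210+u/4,5+v/4),*w,z) for u,v,z in [(445,683,.053),(642,492,.053),(670,20,.068),(42,690,.068)]]; A=np.array(A)
print(np.round(A,4)); d=A[1]-A[0]; print("div yaw",np.arctan2(d[1],d[0])-np.pi/2, np.linalg.norm(d)); d=A[2]-A[3]; print("wall yaw",np.arctan2(d[1],d[0])-np.pi/2,np.linalg.norm(d))
mid=(A[0]+A[1])/2; a=np.arctan2(d[1],d[0])-np.pi/2; print("cell from dividers", mid[:2]-.038*np.array([np.cos(a),np.sin(a)]))
mw=(A[2]+A[3])/2; print("cell from wall",mw[:2]+.041*np.array([np.cos(a),np.sin(a)]))
w=load("bottle1"); print("bottle",wray_z((321.7,127.4),*w,.112),wray_z((321.9,126.9),*w,.06))
w=load("cap1"); K=np.array([wray_z(u,*w,.036) for u in [(283.3,105),(339.2,93.3),(348.3,146.7),(295,157.5)]])
print("cap",np.round(K,4),K.mean(0)); 
for i in range(4): e=K[(i+1)%4]-K[i]; print(np.linalg.norm(e),np.degrees(np.arctan2(e[1],e[0])))
a=cv2.imread('pics/side0.png')[325:375,300:355]; cv2.imwrite('pics/zs2.png',cv2.resize(a,None,fx=12,fy=12,interpolation=cv2.INTER_CUBIC))
E
```

```text
paper [0.47269216 0.19238725 0.008     ]
[[0.5018 0.1477 0.053 ]
 [0.5184 0.2208 0.053 ]
 [0.458  0.3154 0.068 ]
 [0.4088 0.0877 0.068 ]]
div yaw -0.22313898223496254 0.07494662049948865
wall yaw -0.21269580060941973 0.23296974140399992
cell from dividers [0.47295939 0.19231273]
cell from wall [0.4735155  0.19286175]
bottle [ 0.56496785 -0.0715456   0.112     ] [ 0.56494573 -0.07102933  0.06      ]
cap [[ 0.4853 -0.2758  0.036 ]
 [ 0.5233 -0.2386  0.036 ]
 [ 0.5577 -0.2739  0.036 ]
 [ 0.5202 -0.3108  0.036 ]] [ 0.52163176 -0.27476183  0.036     ]
0.053141783421571956 44.396330189165596
0.04933262058770134 -45.71787954777182
0.05260533770549965 -135.52061314953662
0.04941072270858405 134.904424547821
```

View pics/zs2.png

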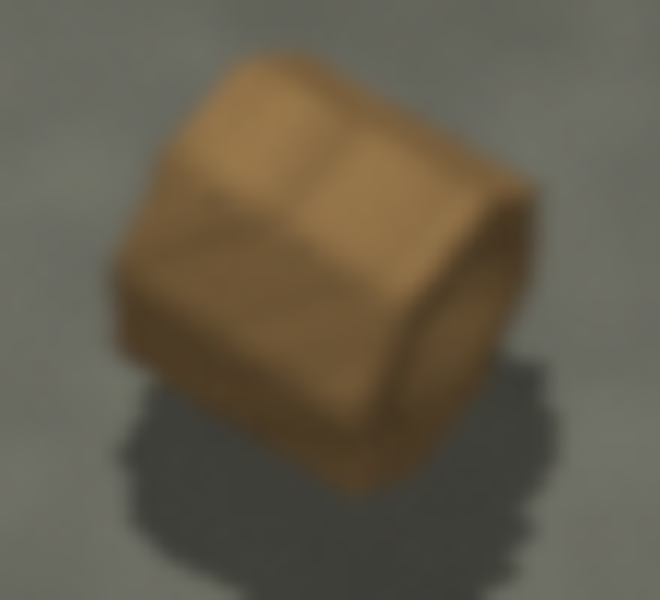

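```bash
python3 - <<'E'
from wl import *
q=down(2.146); b=(.565,-.0713)
manip.command_gripper(.055)
manip.move_pose([*b,.19],q)
manip.dwell(.1); manip.command_gripper(.05)
hit=manip.line_to([*b,.099],speed=.12,attitude=q,force_limit=8); print(hit,manip.current_ee_pos(),manip.current_contact_force())
if not hit:
    manip.command_gripper(.0,50); print("gap",manip.current_finger_gap(),manip.current_contact_force())
    manip.dwell(.1)
    p,_,_=look("grasp1")
    print(manip.current_time(),p)
E
```

```text
False [ 0.56554349 -0.07149624  0.09959064] [-0.22218166 -0.14631769  0.26099852]
gap 0.026721790848929963 [-1.67816272 -0.83729624  6.57284919]
7.85 [ 0.5654567  -0.07159731  0.09993316]
```

View pics/grasp1.png

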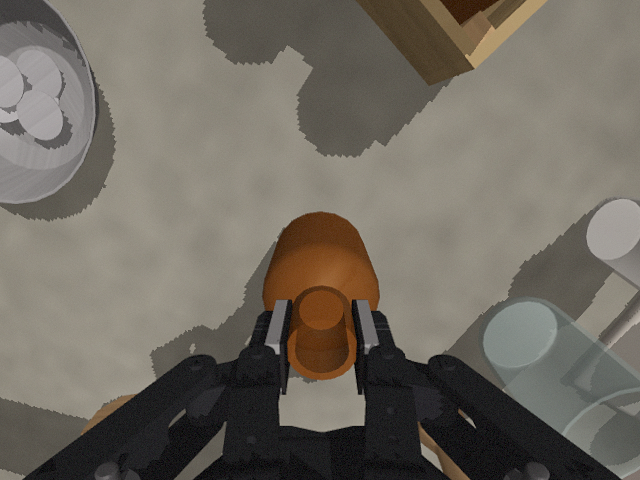

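The neck is centred between the pads at about (321,310), with a 26.7 mm gap. Lifting now.

```bash
python3 - <<'E'
from wl import *
q=down(2.146); p=manip.current_ee_pos()
manip.line_to([p[0],p[1],.30],speed=.12,attitude=q)
print(manip.current_time(),manip.current_finger_gap(),manip.current_contact_force())
c=(.4730,.1925)
manip.line_to([*c,.30],speed=.2,attitude=q); manip.dwell(.3)
p,_,_=look("over"); print(manip.current_time(),p,manip.current_contact_force(),manip.current_finger_gap())
f=manip.grab_frame("scene"); cv2.imwrite("pics/over_s.png",f["img"]); f=manip.grab_frame("side"); cv2.imwrite("pics/over_d.png",f["img"][50:290,160:400].repeat(2,0).repeat(2,1))
E
```

```text
9.675 0.026497664469119775 [ 0.22305435  0.75124764 -3.28068129]
11.575 [0.47317756 0.1921014  0.29999973] [ 0.48563349 -0.5510262  -1.9028754 ] 0.026720969098888842
```

View pics/over.png

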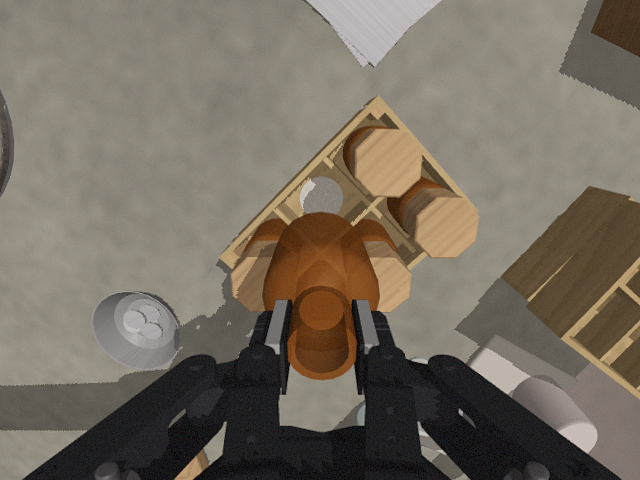

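View pics/over_d.png

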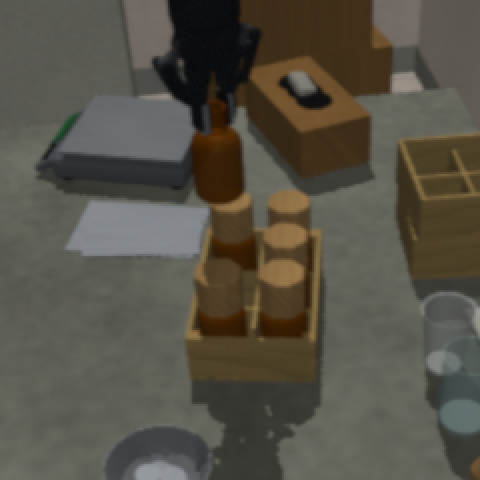

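The bottle's image in the hand is unchanged since the grasp, with its base edge at (321,212), so it hasn't slipped or tilted. Lowering it now.

```bash
python3 - <<'E'
from wl import *
q=down(2.146); c=(.4734,.1922)
print(manip.line_to([*c,.20],speed=.12,attitude=q))
print(manip.line_to([*c,.12],speed=.06,attitude=q,force_limit=6),manip.current_ee_pos(),manip.current_contact_force())
h=manip.line_to([*c,.106],speed=.02,attitude=q,force_limit=4)
print(h,manip.current_ee_pos(),manip.current_contact_force(),manip.current_finger_gap(),manip.current_time())
look("inplace")
E
```

```text
False
False [0.47366271 0.19230837 0.1203648 ] [ 0.09562746 -0.10248473 -2.7019932 ]
True [0.47323193 0.1921091  0.10791599] [-0.46491939  0.23098764  6.05105042] 0.026500542872156786 14.7333
```

View pics/inplace.png

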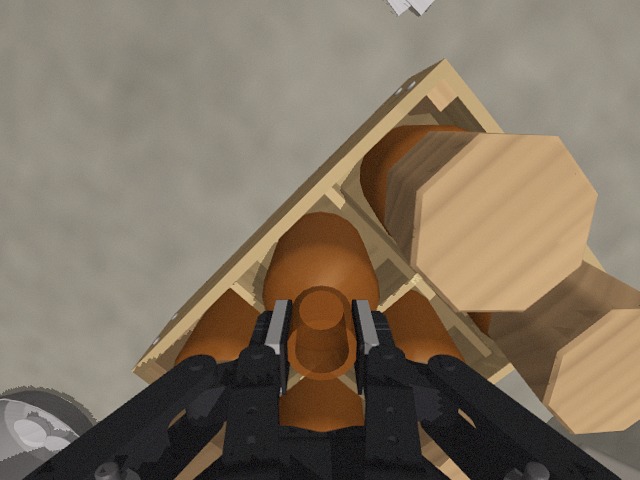

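The bottle touched the floor at TCP z = 0.1079, as predicted, and the view shows it centred in the cell. Releasing with a small opening.

```bash
python3 - <<'E'
from wl import *
q=down(2.146)
manip.command_gripper(.042); print(manip.current_finger_gap(),manip.current_contact_force())
manip.dwell(.15)
p=manip.current_ee_pos(); look("released")
manip.line_to([p[0],p[1],.16],speed=.05,attitude=q,force_limit=8); print(manip.current_ee_pos(),manip.current_contact_force())
manip.line_to([p[0],p[1],.24],speed=.12,attitude=q)
# look at it from above, shifted
manip.line_to([p[0]+.045,p[1]-.069,.33],speed=.25,attitude=q); manip.dwell(.1)
look("placed"); print(manip.current_time())
E
```

```text
0.04209422461871557 [ 0.51546729 -1.4093989   0.64478924]
[0.47209913 0.19172659 0.15970779] [-0.44168773  0.38640212 -0.31027963]
18.1
```

View pics/placed.png

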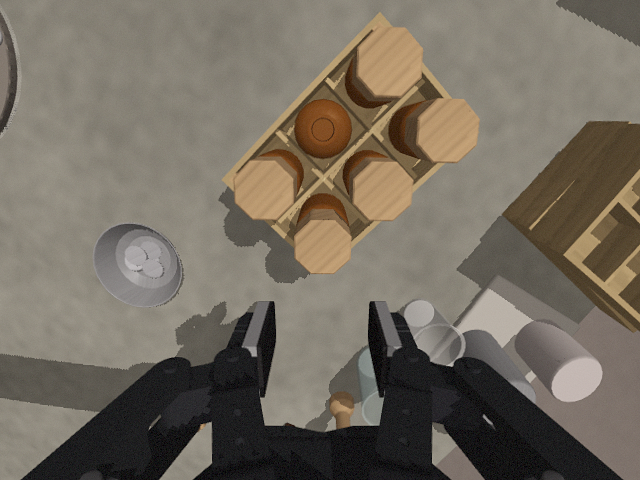

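The placed bottle is upright at (323,129), with its neck concentric in its body, and all the caps are where they were. Next I'll check IK for the final cap poses, for both jaw choices.

```bash
python3 - <<'E'
from wl import *
lo=np.array([-2.96,-.34,-1.41,.24,-1.37,.17,-2.96]);hi=np.array([2.96,2.1,1.46,2.44,4.51,1.92,2.96])
for phi in(-.793,2.349):
    for z in (.018,.06,.3): 
        q=manip.ik((.5216,-.2748,z),down(phi)); print(phi,z,None if q is None else np.round(q,2))
for s in (1,-1):
  res=[]
  for psi in np.arange(-np.pi,np.pi,.26):
    zt=np.array([np.cos(psi),np.sin(psi),0]); x=np.array([0,0,s]); R=np.c_[x,np.cross(zt,x),zt]
    for r in (.45,.55,.65,.75):
      for th in (-.9,-.6,-.3,0):
        for z in (.35,.45):
          q=manip.ik((r*np.cos(th),r*np.sin(th),z),quat(R))
          if q is not None: res.append((round(min(np.minimum(q-lo,hi-q)),2),round(psi,2),r,th,z,np.round(q,2).tolist()))
  res.sort(key=lambda a:-a[0]); print(s,len(res)); [print(a) for a in res[:12]]
E
```

```text
-0.793 0.018 [-0.21  0.84  0.83  1.95 -0.9   0.78 -1.2 ]
-0.793 0.06 [-0.23  0.76  0.86  1.94 -0.8   0.82 -1.28]
-0.793 0.3 [-0.41  0.48  1.11  1.75 -0.46  1.21 -1.54]
2.349 0.018 [-0.04  0.72  0.57  1.94 -0.63  0.66  1.71]
2.349 0.06 [-0.09  0.67  0.65  1.93 -0.59  0.74  1.68]
2.349 0.3 [-0.26  0.37  0.85  1.74 -0.3   1.16  1.45]
1 445
(np.float64(0.59), np.float64(-1.58), 0.75, -0.6, 0.35, [-0.19, 0.69, 0.37, 1.82, 1.5, 1.33, 2.23])
(np.float64(0.58), np.float64(-1.84), 0.75, -0.9, 0.35, [0.03, 0.7, 0.48, 1.86, 1.5, 1.25, 2.2])
(np.float64(0.57), np.float64(-1.84), 0.75, -0.9, 0.45, [0.07, 0.53, 0.42, 1.81, 1.53, 1.31, 2.39])
(np.float64(0.54), np.float64(-1.58), 0.75, -0.6, 0.45, [-0.16, 0.54, 0.32, 1.77, 1.52, 1.38, 2.42])
(np.float64(0.51), np.float64(-1.06), 0.75, -0.3, 0.45, [-0.41, 0.44, 0.27, 1.93, 1.74, 1.25, 2.31])
(np.float64(0.5), np.float64(-1.32), 0.75, -0.3, 0.35, [-0.41, 0.69, 0.26, 1.79, 1.5, 1.42, 2.26])
(np.float64(0.5), np.float64(-1.06), 0.75, 0, 0.45, [-0.85, 0.6, 0.46, 1.72, 1.41, 1.37, 2.46])
(np.float64(0.49), np.float64(-2.1), 0.75, -0.9, 0.35, [0.09, 0.79,
[... 946 characters left out ...]
float64(0.6), np.float64(-1.58), 0.75, -0.3, 0.45, [-0.72, 0.82, 0.84, 1.55, 1.04, 1.32, -0.51])
(np.float64(0.59), np.float64(-1.58), 0.65, -0.3, 0.35, [-0.81, 0.82, 0.76, 1.83, 1.04, 1.33, -0.78])
(np.float64(0.58), np.float64(-1.84), 0.65, -0.6, 0.35, [-0.56, 0.84, 0.83, 1.86, 1.04, 1.25, -0.79])
(np.float64(0.57), np.float64(-1.84), 0.65, -0.6, 0.45, [-0.58, 0.67, 0.86, 1.82, 1.12, 1.35, -0.65])
(np.float64(0.57), np.float64(-1.58), 0.75, -0.6, 0.35, [-0.52, 0.88, 0.89, 1.84, 1.27, 0.98, -0.88])
(np.float64(0.57), np.float64(-1.32), 0.75, 0, 0.35, [-0.95, 0.93, 0.74, 1.55, 1.0, 1.35, -0.64])
(np.float64(0.56), np.float64(-1.58), 0.75, -0.6, 0.45, [-0.53, 0.7, 0.9, 1.8, 1.31, 1.06, -0.7])
```

```bash
python3 - <<'E'
from wl import *
a=-.793; h=np.array([np.cos(a),np.sin(a),0]); up=np.array([0,0,1.]); t=np.radians(40)
x=-np.cos(t)*h+np.sin(t)*up; z=-np.cos(t)*up-np.sin(t)*h; R=np.c_[x,np.cross(z,x),z]
cam=np.array([.5216,-.2748,.027])+.21*h+.29*up; P=cam-.0823*x+.1284*z
print(P,manip.ik(P,quat(R)))
manip.move_pose([.5216,-.2748,.33],down(2.349))
manip.move_pose(P,quat(R)); manip.dwell(.1); look("cap2"); print(manip.current_time())
im=cv2.imread("pics/cap2.png"); 
w=load("cap2"); u=wproj([[.5216,-.2748,.027]],*w)[0]; print(u); u=u.astype(int)
cv2.imwrite("pics/cap2z.png",cv2.resize(im[max(0,u[1]-50):u[1]+50,u[0]-60:u[0]+60],None,fx=6,fy=6,interpolation=cv2.INTER_CUBIC))
E
```

```text
[ 0.65528405 -0.41053215  0.16573847] NoneTraceback (most recent call last):
  File "<stdin>", line 7, in <module>
cell.IKError: the arm cannot take that pose within its joint ranges
```

```bash
python3 - <<'E'
from wl import *
T=load("cap1")[2]; cap=np.array([.5216,-.2748,.027]); a=-.793; q0=np.array(manip.current_joint_positions())
print(manip.current_time(),manip.current_ee_pos())
res=[]
for el in (25,35,45):
  for az in (-60,-30,0,30,60):
    for d in (.3,):
      for roll in range(0,360,30):
        e=np.radians(el); b=a+np.radians(az); v=np.array([np.sin(e)*np.cos(b),np.sin(e)*np.sin(b),np.cos(e)])
        cam=cap+d*v; zc=-v; xc=np.cross(zc,[0,0,1]); xc/=np.linalg.norm(xc); Rc=np.c_[xc,np.cross(zc,xc),zc]@Rn.from_euler('z',roll,degrees=True).as_matrix()
        Rt=Rc@T[:3,:3].T; P=cam-Rt@T[:3,3]; 
        tip=P+Rt[:,2]*.014
        if tip[2]<.1: continue
        q=manip.ik(P,quat(Rt))
        if q is not None: res.append((el,az,roll,np.round(P,3).tolist(),round(np.abs(q-q0).max(),2),np.round(q,2).tolist()))
for r in sorted(res,key=lambda r:r[4])[:25]: print(r)
E
```

```text
19.575 [ 0.52234863 -0.2732559   0.32966727]
(25, -60, 300, [0.531, -0.362, 0.157], np.float64(0.63), [0.35, 0.89, 0.61, 1.37, -0.73, 1.68, 1.94])
(25, -60, 330, [0.514, -0.37, 0.151], np.float64(0.65), [0.37, 0.92, 0.69, 1.44, -0.9, 1.71, 1.56])
(25, 60, 90, [0.593, -0.295, 0.165], np.float64(0.66), [-0.05, 1.0, 0.87, 1.26, -0.55, 1.71, 1.0])
(25, -30, 0, [0.546, -0.37, 0.149], np.float64(0.69), [0.32, 1.04, 0.75, 1.24, -0.85, 1.87, 1.39])
(25, -30, 330, [0.563, -0.361, 0.151], np.float64(0.69), [0.31, 1.04, 0.65, 1.15, -0.69, 1.87, 1.78])
(25, 0, 0, [0.59, -0.345, 0.149], np.float64(0.71), [0.42, 1.03, 0.23, 0.99, -0.33, 1.89, 1.41])
(25, 0, 60, [0.555, -0.355, 0.157], np.float64(0.71), [0.19, 1.05, 0.93, 1.3, -0.91, 1.85, 0.84])
(25, 30, 30, [0.606, -0.318, 0.151], np.float64(0.71), [0.23, 1.05, 0.43, 0.99, -0.32, 1.9, 1.36])
(25, -30, 30, [0.527, -0.37, 0.151], np.float64(0.72), [0.28, 1.01, 0.87, 1.41, -1.0, 1.82, 1.01])
(25, 60, 60, [0.608, -0.286, 0.157], np.float64(0.72), [-0.04, 1.06, 0.8, 1.14, -0.42, 1.79, 1.42])
(25, 0, 30, [0.573, -0.355, 0.151], np.float64(0.73), [0.26,
[... 727 characters left out ...]
.89])
(25, -30, 300, [0.573, -0.346, 0.157], np.float64(0.76), [0.28, 0.98, 0.54, 1.15, -0.51, 1.79, 2.19])
(25, -60, 0, [0.495, -0.369, 0.149], np.float64(0.77), [0.36, 0.9, 0.79, 1.59, -1.05, 1.68, 1.2])
(35, -60, 330, [0.509, -0.389, 0.133], np.float64(0.78), [0.5, 1.01, 0.61, 1.35, -0.95, 1.83, 1.61])
(35, 60, 90, [0.615, -0.289, 0.152], np.float64(0.78), [-0.03, 1.12, 0.87, 1.09, -0.5, 1.86, 0.9])
(25, 60, 0, [0.616, -0.251, 0.149], np.float64(0.79), [-0.13, 1.01, 0.59, 1.18, -0.07, 1.7, 2.22])
(35, 60, 0, [0.636, -0.246, 0.13], np.float64(0.81), [-0.11, 1.16, 0.58, 1.01, -0.02, 1.88, 2.21])
(35, -60, 0, [0.49, -0.388, 0.13], np.float64(0.82), [0.48, 1.0, 0.71, 1.49, -1.09, 1.82, 1.23])
```

```bash
python3 - <<'E'
from wl import *
T=load("cap1")[2]; cap=np.array([.5216,-.2748,.027]); a=-.793; e=np.radians(35); b=a+np.radians(-60)
v=np.array([np.sin(e)*np.cos(b),np.sin(e)*np.sin(b),np.cos(e)]); cam=cap+.3*v; zc=-v; xc=np.cross(zc,[0,0,1]); xc/=np.linalg.norm(xc); Rc=np.c_[xc,np.cross(zc,xc),zc]@Rn.from_euler('z',330,degrees=True).as_matrix()
Rt=Rc@T[:3,:3].T; P=cam-Rt@T[:3,3]
manip.move_pose(P,quat(Rt)); manip.dwell(.1); look("cap2"); print(manip.current_time())
im=cv2.imread("pics/cap2.png"); w=load("cap2"); u=wproj([[.5216,-.2748,.027]],*w)[0]; print(u); u=u.astype(int)
cv2.imwrite("pics/cap2z.png",cv2.resize(im[u[1]-50:u[1]+50,u[0]-60:u[0]+60],None,fx=6,fy=6,interpolation=cv2.INTER_CUBIC))
E
```

```text
20.6833
[317.84536637 247.80112721]
```

View pics/cap2z.png

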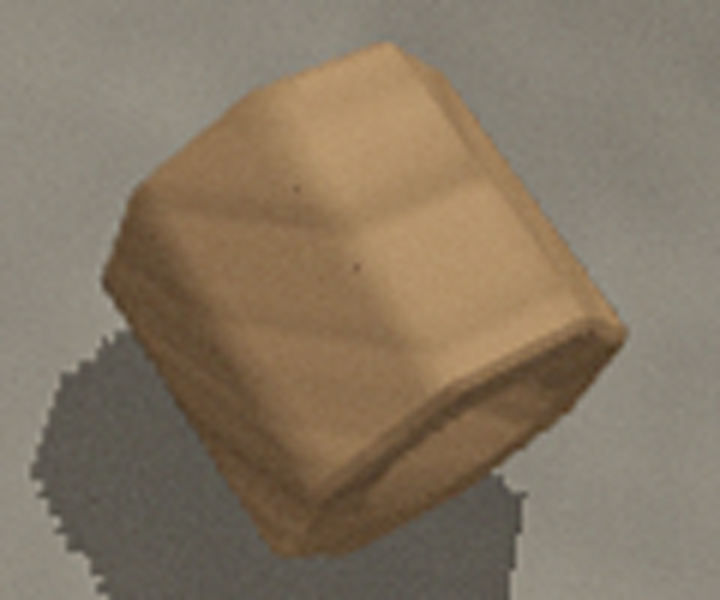

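The zoom shows the bore's mouth at the lower-right end, at about (460,470), so the bore faces (+x,−y) as assumed. I'll check the pose with an overlay before grasping.

```bash
python3 - <<'E'
from wl import *
def model(x,y,a):
    h=np.array([np.cos(a),np.sin(a),0]); l=np.array([-np.sin(a),np.cos(a),0]); r=.027/np.cos(np.pi/8)
    k=np.arange(8)*np.pi/4+np.pi/8
    ring=np.outer(np.cos(k),[0,0,1])*r+np.outer(np.sin(k),l)*r+[x,y,.027]
    return ring+.025*h, ring-.025*h
for n,(x0,y0,w_,h_) in [("cap2",(257,197,120,100)),("cap1",(270,80,90,100))]:
    im=cv2.resize(cv2.imread(f"pics/{n}.png")[y0:y0+h_,x0:x0+w_],None,fx=4,fy=4,interpolation=cv2.INTER_CUBIC); w=load(n)
    A,B=model(.5216,-.2748,-.793)
    for r,c in((A,(0,0,255)),(B,(255,0,0))):
        u=((wproj(r,*w)-[x0,y0]+.5)*4).astype(int); cv2.polylines(im,[u.reshape(-1,1,2)],True,c,1)
    cv2.imwrite(f"pics/ov_{n}.png",im)
a=cv2.imread("pics/ov_cap2.png");b=cv2.imread("pics/ov_cap1.png"); cv2.imwrite("pics/ov.png",np.hstack([a,b[:400]]) )
E
```

```text
(no output)
```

View pics/ov.png

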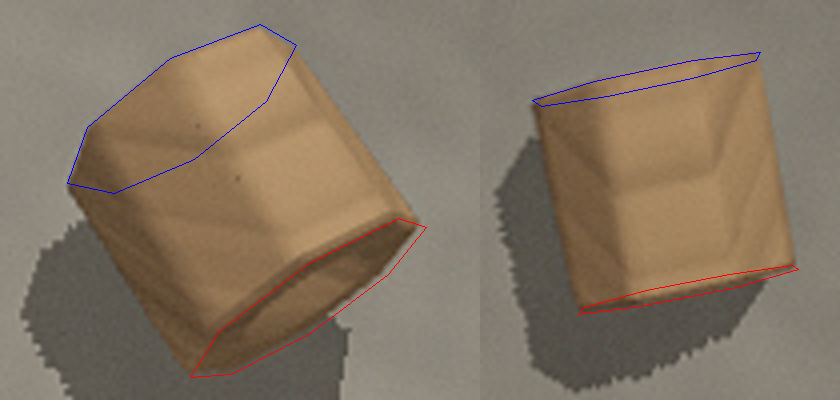

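The overlay agrees with both views to about 1 mm. Grasping now.

```bash
python3 - <<'E'
from wl import *
q=down(2.349); c=(.5216,-.2748)
manip.command_gripper(.075)
manip.move_pose([*c,.13],q); manip.dwell(.1)
h=manip.line_to([*c,.018],speed=.1,attitude=q,force_limit=8); print(h,manip.current_ee_pos(),manip.current_contact_force())
if not h:
    manip.command_gripper(0,60); print(manip.current_finger_gap(),manip.current_contact_force()); manip.dwell(.1)
    manip.line_to([*c,.05],speed=.06,attitude=q); manip.line_to([*c,.33],speed=.2,attitude=q); manip.dwell(.1)
    print(manip.current_finger_gap(),manip.current_contact_force(),manip.current_time()); look("caphold")
    f=manip.grab_frame("side"); cv2.imwrite("pics/ch_side.png",f["img"])
    q0=np.array(manip.current_joint_positions()); res=[]
    for psi in np.arange(-2.2,-.3,.13):
      zt=np.array([np.cos(psi),np.sin(psi),0]); x=np.array([0,0,-1.]); R=np.c_[x,np.cross(zt,x),zt]
      for X in np.arange(.5,.8,.05):
        for Y in np.arange(-.45,-.05,.05):
          for z in (.33,.4):
            j=manip.ik((X,Y,z),quat(R))
            if j is not None: res.append((round(np.abs(j-q0).max(),2),round(psi,2),X.round(2),Y.round(2),z,np.round(j,2).tolist()))
    res.sort(key=lambda r:r[0]); print(np.round(q0,2)); [print(*r) for r in res[:10]]
E
```

```text
False [ 0.52202921 -0.27509159  0.01863066] [ 0.05983002  0.53173538 -0.07054838]
0.05309779719975256 [-0.6283096   0.47954372  6.71405299]
0.053268157163516176 [-0.6485835   0.26690182 -0.60807609] 26.1667
[-0.42  0.43  1.1   1.71 -0.41  1.25  1.56]
1.51 -2.2 0.8 -0.45 0.4 [0.04, 1.46, 1.35, 0.27, 0.26, 1.9, 0.05]
1.53 -2.2 0.8 -0.4 0.4 [-0.07, 1.45, 1.35, 0.39, 0.26, 1.89, 0.03]
1.53 -2.2 0.8 -0.35 0.4 [-0.15, 1.44, 1.37, 0.46, 0.25, 1.9, 0.03]
1.56 -2.07 0.8 -0.15 0.4 [-0.49, 1.42, 1.39, 0.7, 0.24, 1.88, 0.0]
1.57 -2.2 0.7 -0.1 0.4 [-0.67, 1.41, 1.45, 1.0, 0.2, 1.88, -0.01]
1.57 -2.07 0.8 -0.25 0.4 [-0.4, 1.4, 1.36, 0.74, 0.26, 1.75, -0.02]
1.57 -2.07 0.8 -0.2 0.4 [-0.45, 1.41, 1.37, 0.73, 0.26, 1.81, -0.01]
1.58 -2.2 0.75 -0.45 0.4 [-0.16, 1.4, 1.33, 0.71, 0.29, 1.66, -0.02]
1.58 -2.2 0.75 -0.4 0.4 [-0.23, 1.39, 1.35, 0.77, 0.28, 1.69, -0.03]
1.58 -2.2 0.75 -0.2 0.4 [-0.47, 1.4, 1.37, 0.82, 0.26, 1.87, -0.03]
```

View pics/caphold.png

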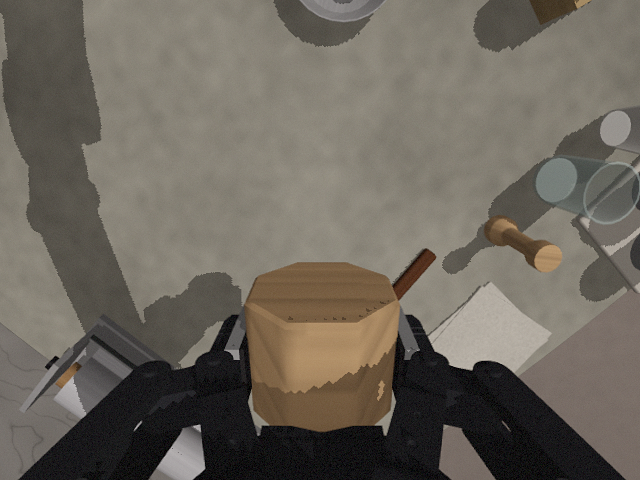

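The cap is held at a 53.3 mm gap, solid end towards the camera at about (320,295), so the bore is on the other side. Turning it bore up now.

```bash
python3 - <<'E'
from wl import *
psi=-np.pi/2; zt=np.array([np.cos(psi),np.sin(psi),0]); x=np.array([0,0,-1.]); R=np.c_[x,np.cross(zt,x),zt]
P=(.619,-.4235,.45); print(manip.ik(P,quat(R)))
manip.move_pose(P,quat(R)); manip.dwell(.4)
print(manip.current_time(),manip.current_ee_pos(),np.round(rot(manip.current_ee_rot()),4).tolist(),manip.current_finger_gap(),manip.current_contact_force(),np.abs(manip.current_dq()).max())
for n in("scene","side"): cv2.imwrite(f"pics/fin_{n}.png",manip.grab_frame(n)["img"])
look("fin_wrist")
E
```

```text
[-0.68807061  0.95554262  1.27719018  1.81631639  1.02468172  0.73713405
 -0.58208422]
28.5167 [ 0.61889744 -0.42361599  0.45002974] [[0.0002, 1.0, -0.0002], [0.0002, -0.0002, -1.0], [-1.0, 0.0002, -0.0002]] 0.053260128340056834 [-1.56277062 -0.06138805 -1.30075748] 0.0015206648514655505
```

View pics/fin_scene.png

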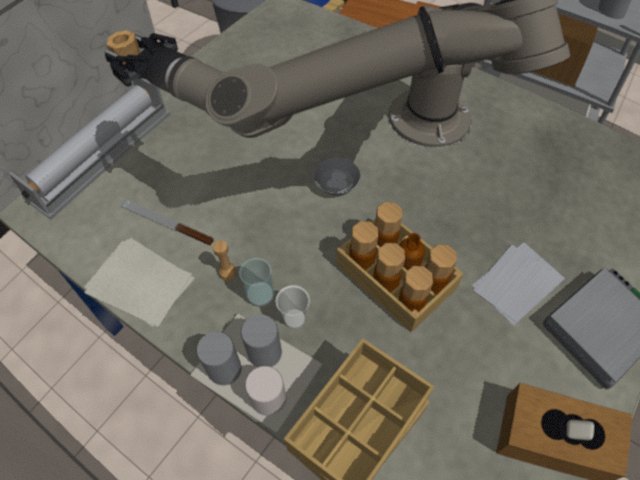

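View pics/fin_side.png

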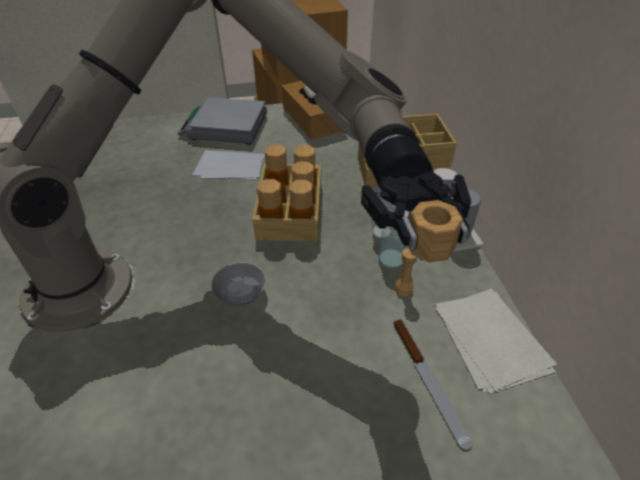

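View pics/fin_wrist.png

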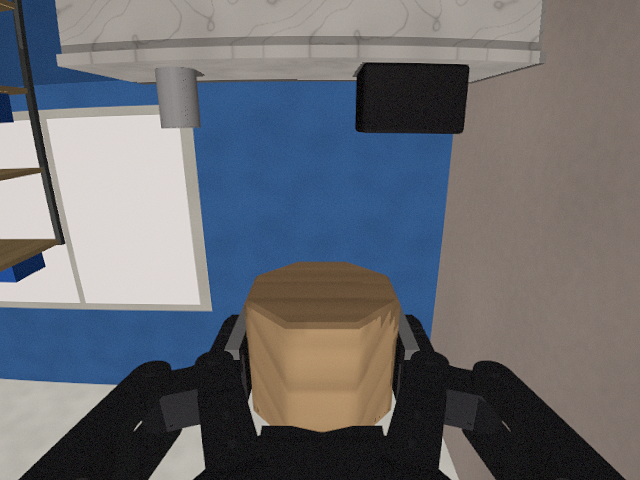

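The side view shows the bore opening upward at about (436,217), and the bottle is in its cell. I'll do one check of the cap's tilt in the hand before handing in.

```bash
python3 - <<'E'
from wl import *
im=cv2.imread("pics/fin_wrist.png"); p,q,T=load("fin_wrist"); Ti=np.linalg.inv(T)
def ov(tilt,z,dx=0):
    r=.027/np.cos(np.pi/8); k=np.arange(8)*np.pi/4+np.pi/8
    out=[]
    for e in(.025,-.025):
        P=np.c_[np.full(8,e),r*np.cos(k),r*np.sin(k)]@Rn.from_euler('y',tilt).as_matrix().T+[dx,0,z]
        out.append(proj_c(P@Ti[:3,:3].T+Ti[:3,3],**W))
    return out
o=[]
for tilt in (0,.05):
    a=cv2.resize(im[240:440,220:420],None,fx=2,fy=2,interpolation=cv2.INTER_CUBIC)
    for u,c in zip(ov(tilt,-.0085),((0,0,255),(255,0,0))): cv2.polylines(a,[((u-[220,240]+.5)*2).astype(int).reshape(-1,1,2)],True,c,1)
    o.append(a)
cv2.imwrite("pics/ovf.png",np.hstack(o))
E
```

```text
(no output)
```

View pics/ovf.png

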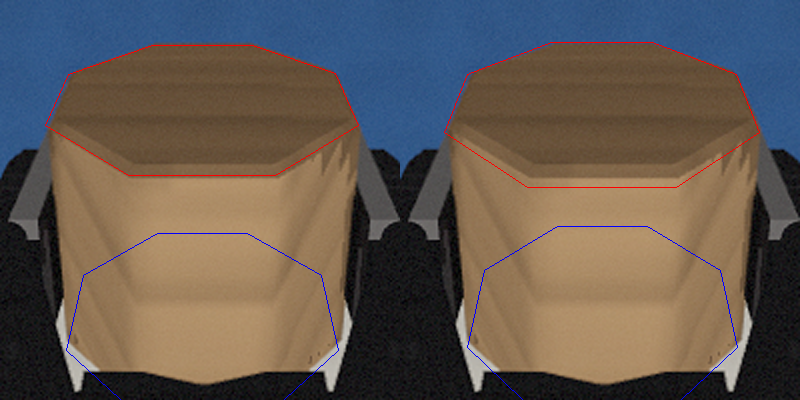

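The zero-tilt overlay (left) fits the solid end almost exactly, and a 0.05 rad tilt (right) clearly doesn't. The cap is square in the gripper, so I'm handing in.

```bash
python3 - <<'E'
from wl import *
print(manip.current_time(),manip.current_ee_pos(),manip.current_finger_gap()); manip.job_done()
E
```

```text
28.6667 [ 0.61896507 -0.42350308  0.44998831] 0.05314112404774999
the job is handed in; nothing more can be done
```

I stood the open bottle in the free middle cell and let go of it. I then picked up the cap and turned it bore up, and handed the job in at 28.7 s with the cap held still.

**Bottle:** It touched the cell floor at the predicted height, with a force change of about 8 N, and the look from above afterwards showed it upright and centred. The five closed bottles looked unmoved.

**Cap:** A tilted wrist view showed which end has the bore before I gripped it. At the end the tool was level to about 0.0002 rad, at 0.45 m, and the finger gap was steady at 53 mm. The model overlay fitted the cap with no visible tilt, and the side view showed the bore opening upward. The cap touched nothing but the gripper.

**Failed or differing checks:**
- My first planned view of the bore was out of the arm's reach. It was refused before that move began, and I used another angle.
- The scene and side cameras differed by up to about 7 mm on positions, so I used the wrist camera's positions instead. These agreed with each other to about 1 mm.

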